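Snap the pipe clip onto the pump's delivery pipe

ROBOT

A 6-joint arm with a two-finger parallel gripper is mounted at the origin on the work surface. World frame = base frame: x ahead of the robot, y to its left, z up, the work surface at z = 0. Lengths are in m, angles in degrees, forces in N, time in s.
With the tool pointing down it reaches from about 0.35 to 0.875 m from the base axis. Payload 4.2 kg.
Tool frame: the origin (TCP) lies on the front face of the gripper's body, between the roots of the fingers; the fingertips stand finger_overhang ahead of it and the grasp point (between the pads) lies 51 mm ahead of it (finger_overhang is the distance from the TCP to the fingertips, in m); z points along the fingers, y is the line along which they close (so a half turn about z gives the same grasp; the last joint's range is limited). The gripper opens to 87 mm and grips with 3 to 60 N. Pads are 19 mm wide; open, the fingers measure 117 mm over their backs; the gripper's body (75 mm by 190 mm) begins 51 mm behind the grasp point.
Start: joints at [87.697, 22.042, 0.453, 0, -68.411, -14.817], TCP at [0.184, 0.597, 0.292] pointing down, gripper open.
Joint ranges: [-179.83, 179.83], [-69.29, 118.12], [-61.27, 80.66], [-181.25, 117.63], [-171.15, -9.14], [-177.46, 177.46]. Speed limits (degrees/s): [159.86, 159.86, 180, 180, 180, 180].

INTERFACE

Orientations are given as a 3x3 rotation matrix whose columns are the frame's x, y, z axes.
In Python, from station import sense, capture, camera_model, finish_job, finger_overhang gives the robot as it stands. The module is installed in compiled form; this text tells all that it offers.
- The arm moves only by the tool jog_arm, never from a script. Its argument "rows" is a list that holds one entry, the list of rows, each a list of 4 numbers: the shift along the tool's x, y, z in m, then the turn about the tool's z in rad. A call has 1 to 20 rows; each row shifts and turns the commanded pose from where the row before left it, along the tool's axes as they then stand; what a row does not reach is not made up. A row lasts 1/8 s, in which the tool goes at most 62.5 mm and 10.7 degrees, less where a joint would pass 70% of its speed; a pose out of reach is approached as far as the arm can. A call is refused whole if a number of a shift passes 0.0625 or a number of a turn 0.188, either way. A call with a gripper value outside its range is refused whole. "claw" is the opening, from 0 (shut) to 1 (fully open), set as the call begins (left out, the last holds). The fingers move at their own pace and stop on an object; the grip force is fixed at half the most. Time passes only in rows, so rows that do not move let the fingers close. It gives the time, the measured TCP pose, the force, the opening and the grip force at its end, in the units of the state.
- sense(): the state, without advancing time (a new reading comes with each control period).
- capture(name): name is "scene" or "side" or "wrist"; returns the picture (420x560x3 uint8, red, green, blue); there is no depth.
- camera_model(name): a dict with "fovy" (degrees; the focal length in pixels is half the picture's height over the tangent of half this angle, whatever the lens; pixels are square), "cx", "cy" (the principal point, pixels), "eye" and "rotation" of the camera in the world. Camera axes: x right, y down, z forward; pixel columns grow to the right and rows downward; lengths in m; the calibration is good to about 2 mm. A picture is of the moment at which its call begins: read the wrist's pose just before it. camera_model takes no time and is no camera call; for the wrist camera it gives the pose at the moment of the call.
- finish_job(): hands the job in; it is judged then, once.
The state is a dict: "time_s": time; "joints": joint angles; "joint_velocities": joint speeds; "effort": joint torques, N m; "tcp_pos": TCP position; "ee_rot": TCP orientation; "wrist_force": force on the tool from outside, world axes, zero at the start; "moment": the same for the moment, N m; "gripper_width": opening from 0.0 (shut) to 1.0 (fully open); "gripper_force": force on a finger pad.
Only numpy, scipy, OpenCV 4.12 (cv2) and the standard library are available. Lean on these libraries where they do the work, as an engineer would, in place of code of your own. Each camera call takes 0.05 s, during which the arm holds its last target. There are 200 camera calls.

TASK

Pick up the blue pipe clip and push it straight down over the pump's steel delivery pipe, centred on the yellow band, until both spring arms have snapped past the widest part of the pipe and the clip sits fully home, with its red tell-tale pin pushed up. Feel for the pipe and do not press hard on it, as the thin tube dents; let go of the clip and leave the other parts on the bench as they lie.

Things in the scene. Friction and masses are not known exactly. Their poses are not given: they have to be found in the camera images.
- clip: The loose pipe clip, about 85 g, 67 mm high: blue plastic back plate 42 x 38 x 5 mm with an upright tab, and two springy bright steel arms hanging from it that pinch inwards (lips 14 mm apart when free), then flare out as feet; it stands on them. Origin: centre of its underside. z up through the tab, x along the bore. Underside of the back plate, which rests on the pipe when home, 28 mm up.
- clip_bore (a point): Centre of the clip's bore, 17 mm above the clip's origin; on the pipe's axis when the clip is fully home. Pushing it on: first touch with the bore about 17 mm above the pipe axis, then roughly 9 to 18 N until the arms pass the widest point, then the push falls away, and it rises steeply again when the clip is home.
- clip_tab (a point): Centre of the clip's blue gripping tab, 50 mm above the clip's origin. The tab is 24 mm long (clip x), 12 mm thick (clip y), 34 mm high: from 33 mm (top of the back plate) to 67 mm above the origin.
- telltale (a joint): Red tell-tale pin, 6 mm across, in the clip's back plate beside the tab (17 mm from the middle, +x end). Value: how far the pipe has pushed it up, m. 0 free, its head flush with the back plate; it starts to move in the last 4 mm before the clip is home and reads about 0.004 (head 4 mm proud) when fully home. Light spring, 0.6 N. Also read while the clip is held.
- stand: The fixed pump unit: dark base plate 250 x 80 x 10 mm, aluminium pump body (72 mm diameter, top 82 mm up) at its -x end, two slotted uprights 112 mm high, 20 mm thick, at x = -78 and +85 mm, that carry the steel delivery pipe. Origin: on the bench, straight below the middle of the yellow band. x along the pipe, z up.
- band (a point): Point on the bench straight below the middle of the yellow band (40 mm long) on the pipe. The pipe, 22 mm in diameter, is level, along the stand's x, above y = 0. It is clamped at a height that differs from pump to pump and is not measured: axis 52 to 92 mm above the bench. Thin tube: over 40 N of contact force (the arms' own pinch of some 10 N included) dents it; a push under 20 N is safe.
- small_clip: Bystander: a smaller white clip, 24 x 26 x 48 mm high, that does not fit this pipe. Origin: centre of its underside.
- elbow: Bystander: brass elbow fitting, 28 mm across, 44 mm high. Origin: centre of its underside.
- race: Bystander: steel bearing ring, 54 mm across, 22 mm high. Origin: centre of its underside.
- cap: Bystander: aluminium pump cap, 88 mm across, 23 mm high. Origin: centre of its underside.
- pliers: Bystander: pliers with red handles lying flat, 165 mm long, 14 mm high. Origin: on the bench under the pivot.
- screwdriver: Bystander: screwdriver with orange handle, lying, 220 mm long. Origin: under its middle.
- wrench: Bystander: steel wrench lying flat, 150 mm long. Origin: under its middle.
There are look-alikes about, which are no part of the job. Of the things shaped like the clip, the blue one is meant.

How it is judged (in metres and radians):
On the way:
1. the clip is lifted clear of the bench (height (world z) of clip above 0.04 m), for 0.1 s.
At the end, for the whole second after the job is handed in: The clip sits on the pipe, centred on the yellow band within 8 mm along the pipe, its bore on the pipe axis (within 3 mm sideways) and in line with it (within 0.12 rad), its tell-tale pushed up by more than 2.5 mm (within 1.5 mm of fully home), tab within 0.35 rad of upright, released and at rest (x of clip_bore in the frame of stand between -0.008 and 0.008 m and y of clip_bore in the frame of stand between -0.003 and 0.003 m and z of clip_bore in the frame of stand between 0.049 and 0.095 m and angle between the x axis of clip and the x axis of stand, either way round below 0.12 rad and angle between clip's own z axis and vertical below 0.35 rad and linear speed of clip below 0.02 m/s and value of joint telltale above 0.0025 m); the robot touches nothing.
It fails at once if the clip bears on the pipe or pump with more than 40 N (contact force between clip and stand above 40 N).
It fails at once if the gripper or arm pushes on the pipe or pump with more than 30 N (contact force between any of the arm, the fingers and stand above 30 N).
It fails at once if another part on the bench is shifted by more than 20 mm (distance of any of small_clip, elbow, race, cap, pliers, screwdriver, wrench from where it was at the start of the episode above 0.02 m).
It also fails if it takes over 51 s, if anything falls off the work surface, if the arm or the gripper's body presses on something with over 40 N, if the wrist force passes 120 N, or if a joint passes its speed limit or range.

## Working session

There is one attempt and no reset: what is moved stays moved. The work goes in short steps, Python scripts to look and compute and a tool call to move; the robot and the scene stay as the last step left them, time stands still between calls to the robot, and variables do not carry over. Pictures are saved under pics/ and viewed, at most 10 in all, crops included, and the job is handed in when it is done.

Besides the shell and the picture viewer there is one more tool, called after "Emit:" as name(argument=value, ...) on one line, values as JSON. jog_arm: Moves the arm, as the interface text tells. Its arguments: {"type":"object","properties":{"rows":{"type":"array"},"claw":{"type":"number"}},"required":["rows"]}

```bash
mkdir -p pics; cat > h.py <<'E'
import numpy as np, cv2
from station import *
def save(c,n):
    im=capture(c); cv2.imwrite(f'pics/{n}.png',im[:,:,::-1]); return im
def ray(m,u,v):
    f=210/np.tan(np.radians(m['fovy'])/2)
    d=np.array(m['rotation'])@np.array([(u-m['cx'])/f,(v-m['cy'])/f,1]); return np.array(m['eye']),d/np.linalg.norm(d)
def atz(m,u,v,z):
    e,d=ray(m,u,v); return e+d*(z-e[2])/d[2]
def proj(m,p):
    f=210/np.tan(np.radians(m['fovy'])/2)
    q=np.array(m['rotation']).T@(np.array(p)-np.array(m['eye'])); return m['cx']+f*q[0]/q[2],m['cy']+f*q[1]/q[2]
def tri(a,b):
    A=[];B=[]
    M=0;r=0
    for e,d in (a,b):
        P=np.eye(3)-np.outer(d,d);M=M+P;r=r+P@e
    return np.linalg.solve(M,r)
E
python3 - <<'E'
from h import *
import pickle
for c in('scene','side','wrist'):
    m=camera_model(c); print(c,{k:np.round(v,3).tolist() for k,v in m.items() if k!='note'}); save(c,c); pickle.dump(m,open(c+'.pkl','wb'))
s=sense(); print(s['time_s'],finger_overhang() if callable(finger_overhang) else finger_overhang,np.round(s['ee_rot'],3).tolist(),s['wrist_force'])
E
```

```text
scene {'fovy': 45.382, 'cx': 280.077, 'cy': 205.108, 'eye': [1.158, -0.795, 0.76], 'rotation': [[0.752, 0.409, -0.516], [0.659, -0.456, 0.598], [0.01, -0.79, -0.613]]}
side {'fovy': 52.961, 'cx': 285.328, 'cy': 210.724, 'eye': [0.402, -0.924, 0.526], 'rotation': [[0.978, -0.087, 0.188], [-0.206, -0.497, 0.843], [0.02, -0.863, -0.504]]}
wrist {'fovy': 58.479, 'cx': 284.946, 'cy': 208.556, 'eye': [0.258, 0.573, 0.383], 'rotation': [[-0.294, -0.916, -0.272], [-0.956, 0.283, 0.082], [0.002, 0.284, -0.959]]}
0.15 0.0697 [[0.956, -0.294, -0.0], [-0.294, -0.956, -0.002], [0.0, 0.002, -1.0]] [-0.51476045  0.46317236 -0.71693546]
```

View pics/scene.png

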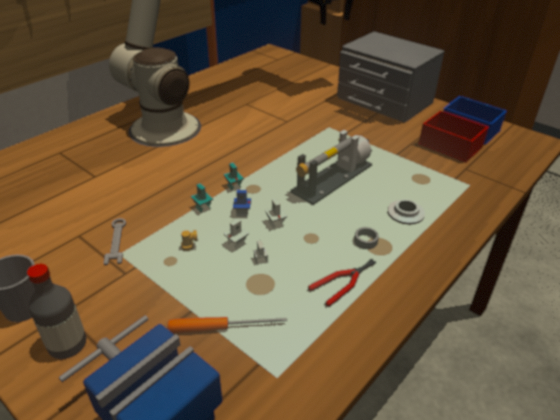

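View pics/side.png

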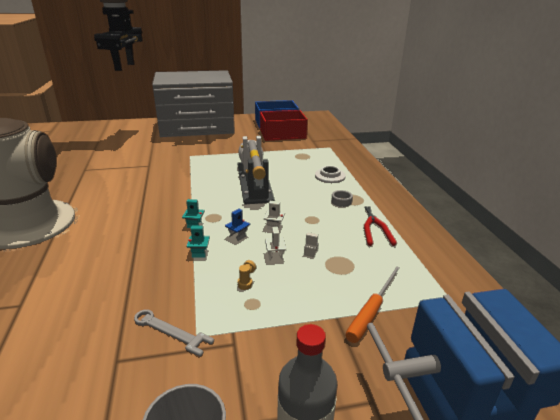

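View pics/wrist.png

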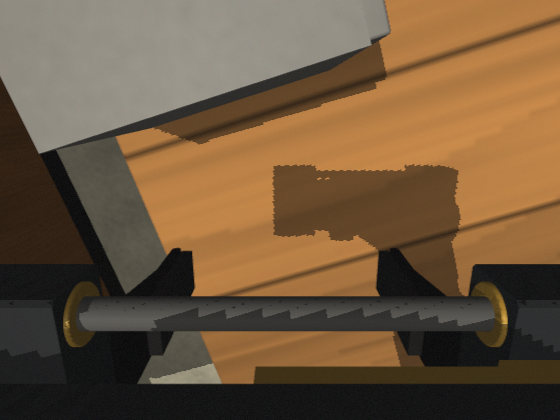

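The scene view (scene.png) shows these clip-like things: teal (202,196), teal (234,175), grey/white (236,232), grey/white (276,212), small white (260,252) and blue (242,202). Blue fits the description; in the side view it is at (237,222). The yellow band is near (325,155) in scene and (257,162) in side.

```bash
cat > loc.py <<'E'
from h import *
import pickle
C={}
for c,(u,v),(bu,bv) in(('scene',(242,202),(322,158)),('side',(237,222),(257,165))):
    im=cv2.imread(f'pics/{c}.png'); m=pickle.load(open(c+'.pkl','rb'))
    hsv=cv2.cvtColor(im,cv2.COLOR_BGR2HSV)
    for n,(x,y),lo,hi,r in(('blue',(u,v),(108,120,40),(130,255,255),22),('yel',(bu,bv),(15,150,80),(35,255,255),35)):
        k=cv2.inRange(hsv,lo,hi); z=np.zeros_like(k); z[y-r:y+r,x-r:x+r]=k[y-r:y+r,x-r:x+r]
        n_,_,st,ce=cv2.connectedComponentsWithStats(z); i=1+np.argmax(st[1:,4])
        print(c,n,st[i],ce[i]); C[c,n]=(m,ce[i],st[i])
for n in('blue','yel'):
    p=tri(*[ray(C[c,n][0],*C[c,n][1]) for c in('scene','side')]); print(n,p.round(4),[proj(C[c,n][0],p) for c in('scene','side')])
a=cv2.imread('pics/scene.png');b=cv2.imread('pics/side.png')
f=lambda im,x,y:cv2.resize(im[y-28:y+28,x-37:x+37],(390,295),interpolation=cv2.INTER_CUBIC)
cv2.imwrite('pics/crop.png',np.vstack([np.hstack([f(a,242,202),f(b,237,222)]),np.hstack([f(a,328,160),f(b,257,165)])]))
E
python3 loc.py
```

```text
scene blue [234 204  15   4  58] [241.24137931 205.5       ]
scene yel [287 123  70  28 856] [312.35981308 130.67406542]
side blue [226 209  23  23 230] [236.67391304 221.94347826]
side yel [253 167  12  12 116] [258.56034483 172.06034483]
blue [ 0.4714 -0.1397  0.033 ] [(np.float64(241.45632294169263), np.float64(203.052209266469)), (np.float64(237.82586052516018), np.float64(224.34680139760775))]
yel [0.5314 0.0372 0.1228] [(np.float64(309.48728775691916), np.float64(150.42005904098576)), (np.float64(252.85904408282718), np.float64(153.48370630804592))]
```

View pics/crop.png

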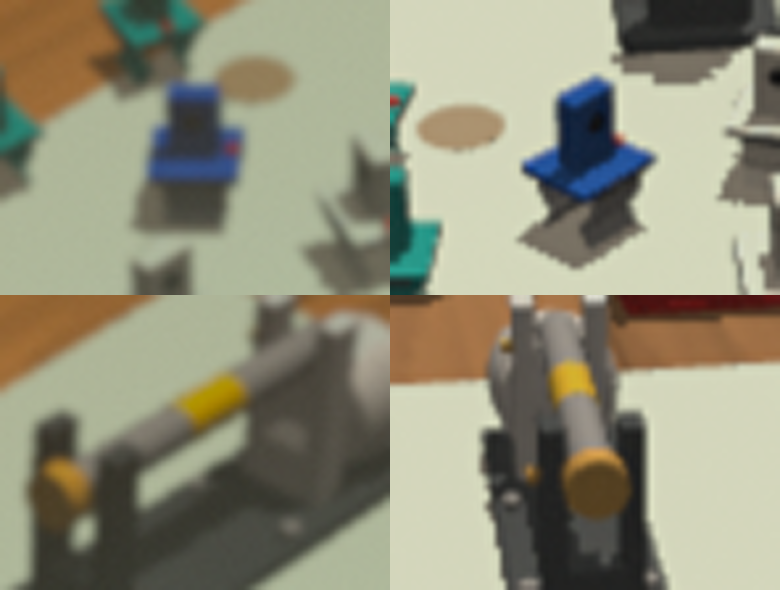

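The crop confirms a blue tab with a red pin: tab top at scene (241.8,191), side (237,211.5). The band is at scene (331,152), side (254.5,154), and the pipe's near end cap at scene (302.4,169), side (259.3,173).

```bash
python3 - <<'E'
from h import *
import pickle
S,D=[pickle.load(open(c+'.pkl','rb')) for c in('scene','side')]
for n,a,b,z in(('tabtop',(241.8,191),(237,211.5),.067),('pin',(249,201.9),(243.3,220.8),.033),('band',(330.9,151.9),(254.5,153.7),.08),('end',(302.4,169),(259.3,173),.08)):
    p=tri(ray(S,*a),ray(D,*b)); print(n,p.round(4),atz(S,*a,z).round(4),atz(D,*b,z).round(4),np.round(proj(S,p),1),np.round(proj(D,p),1))
E
```

```text
tabtop [ 0.4707 -0.1363  0.0649] [ 0.4715 -0.1369  0.067 ] [ 0.4706 -0.1419  0.067 ] [241.8 191.5] [236.8 211. ]
pin [ 0.4844 -0.1276  0.0347] [ 0.4815 -0.1245  0.033 ] [ 0.4849 -0.127   0.033 ] [248.9 202.4] [243.1 220.3]
band [0.5453 0.1084 0.0919] [0.5346 0.1243 0.08  ] [0.5492 0.137  0.08  ] [330.9 151.9] [254.5 153.7]
end [0.5404 0.0009 0.0884] [0.5302 0.0141 0.08  ] [0.5432 0.0136 0.08  ] [302.3 169.9] [258.9 172.1]
```

Emit:
jog_arm(rows=[[[0.033, 0.041, 0, 0], [0.033, 0.041, 0, 0], [0.033, 0.041, 0, 0], [0.033, 0.041, 0, 0], [0.033, 0.041, 0, 0], [0.033, 0.041, 0, 0], [0.033, 0.041, 0, 0], [0.033, 0.041, 0, 0], [0.033, 0.041, 0, 0], [0.033, 0.041, 0, 0], [0.033, 0.041, 0, 0], [0.033, 0.041, 0, 0], [0.033, 0.041, 0, 0], [0.033, 0.041, 0, 0], [0, 0, 0, 0.179], [0, 0, 0, 0.179], [0, 0, 0, 0.179], [0, 0, 0, 0.179], [0, 0, 0, 0.179], [0, 0, 0, 0.179]]], claw=1)

```text
time_s: 2.65
tcp_pos: [0.4563, -0.0873, 0.292]
ee_rot: [[0.191, -0.982, -0.001], [-0.982, -0.191, 0.0], [-0.0, 0.001, -1.0]]
wrist_force: [-1.2, -0.7, -0.4]
gripper_width: 1.005
gripper_force: 0.0
```

Emit:
jog_arm(rows=[[[0, 0, 0, 0.179], [0, 0, 0, 0.179], [0, 0, 0, 0.179], [0, 0, 0, 0.179], [0, 0, 0, 0.179], [0, 0, 0, 0.179], [0, 0, 0, 0], [0, 0, 0, 0]]])

```text
time_s: 3.65
tcp_pos: [0.4564, -0.0873, 0.2921]
ee_rot: [[-0.767, -0.642, -0.0], [-0.642, 0.767, -0.0], [0.0, 0.0, -1.0]]
wrist_force: [0.1, 0.1, -0.3]
gripper_width: 1.0
gripper_force: 0.0
```

```bash
python3 - <<'E'
from h import *
import pickle
m=camera_model('wrist'); save('wrist','w1'); pickle.dump(m,open('w1.pkl','wb'))
s=sense(); print(s['time_s'],s['joints'],s['tcp_pos'],np.round(s['ee_rot'],3).tolist(),s['wrist_force'])
print(proj(m,(.471,-.138,.067)),m['eye'])
E
```

```text
3.7 [ 9.28990443e+00  6.24652155e+00 -2.10113294e+01 -3.91269632e-04
 -6.27496057e+01 -5.93622148e+01] [ 0.45646705 -0.08725554  0.29220059] [[-0.767, -0.642, -0.0], [-0.642, 0.767, -0.0], [0.0, 0.0, -1.0]] [ 0.25295061 -0.7076786   0.5553082 ]
(np.float64(228.78828064870004), np.float64(168.1940486051302)) [ 0.39552165 -0.13847931  0.38428862]
```

View pics/w1.png

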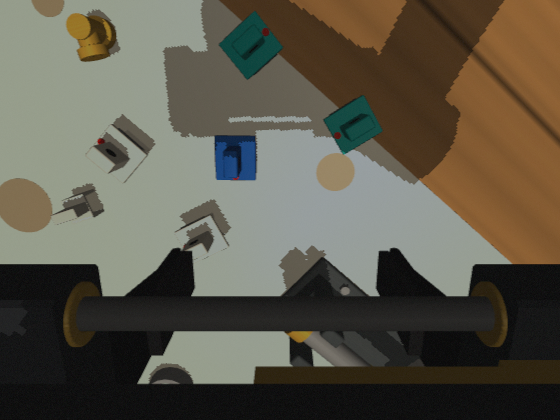

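Blue clip in w1.png: plate spans columns 215–257, rows 136–181, with its red pin at about (235,179), so it is nearly aligned with the tool axes.

```bash
cat > clip.py <<'E'
from h import *
import pickle,sys
n=sys.argv[1]; box=list(map(int,sys.argv[2:6]))
im=cv2.imread(f'pics/{n}.png'); m=pickle.load(open(n+'.pkl','rb'))
k=cv2.inRange(cv2.cvtColor(im,cv2.COLOR_BGR2HSV),(105,120,40),(130,255,255))
z=np.zeros_like(k); u0,v0,u1,v1=box; z[v0:v1,u0:u1]=k[v0:v1,u0:u1]
pts=np.argwhere(z)[:,::-1].astype(np.float32)
w=np.array([atz(m,u,v,.033)[:2] for u,v in pts],np.float32)
r=cv2.minAreaRect(w); print(cv2.minAreaRect(pts),r)
b=cv2.boxPoints(r); print(b)
E
python3 clip.py w1 200 120 275 195
python3 - <<'E'
from h import *
import pickle
m=pickle.load(open('w1.pkl','rb')); print(atz(m,235,179,.033),atz(m,232,158,.067))
E
```

```text
((235.0, 157.5), (43.0, 40.0), 90.0) ((0.46745240688323975, -0.13935138285160065), (0.040488746017217636, 0.037899892777204514), 39.97356414794922)
[[ 0.4397642  -0.13783494]
 [ 0.4641124  -0.16687918]
 [ 0.4951406  -0.14086783]
 [ 0.4707924  -0.11182359]]
[ 0.4835539  -0.12704749  0.033     ] [ 0.46231108 -0.14124237  0.067     ]
```

Emit:
jog_arm(rows=[[[0.012, -0.024, 0.025, 0], [0.012, -0.024, 0.025, 0], [0, 0, 0.026, 0], [0, 0, 0.026, 0], [0, 0, 0, 0], [0, 0, 0, 0]]], claw=0.45)

```text
time_s: 4.45
tcp_pos: [0.4695, -0.1395, 0.1912]
ee_rot: [[-0.767, -0.641, 0.002], [-0.641, 0.767, -0.0], [-0.001, -0.001, -1.0]]
wrist_force: [-0.2, -0.2, -0.2]
gripper_width: 0.475
gripper_force: 0.0
```

```bash
python3 - <<'E'
from h import *
import pickle
m=camera_model('wrist'); save('wrist','w2'); pickle.dump(m,open('w2.pkl','wb'))
s=sense(); print(s['time_s'],s['tcp_pos'],s['wrist_force'])
im=cv2.imread('pics/w2.png');h=cv2.cvtColor(im,cv2.COLOR_BGR2HSV)
k=cv2.inRange(h,(0,150,60),(8,255,255))|cv2.inRange(h,(172,150,60),(180,255,255)); k[:,:200]=0;k[:,360:]=0;k[:120]=0;k[320:]=0
p=np.argwhere(k)[:,::-1]; c=p.mean(0); print(len(p),c,atz(m,*c,.033),proj(m,(.469,-.139,.033)))
E
python3 clip.py w2 200 130 360 320
```

```text
4.5 [ 0.46963604 -0.13948128  0.19148986] [0.80791828 0.35996698 1.14103875]
0 [nan nan] [nan nan nan] (np.float64(286.6357732467151), np.float64(215.49360025438563))
((287.0, 215.5), (63.0, 54.0), 90.0) ((0.4692753851413727, -0.13841332495212555), (0.046293746680021286, 0.03773584961891174), 39.9166259765625)
[[ 0.43941522 -0.13879474]
 [ 0.46362925 -0.16773733]
 [ 0.49913555 -0.13803191]
 [ 0.47492152 -0.10908931]]<stdin>:7: RuntimeWarning: Mean of empty slice.
  ret = um.true_divide(
```

View pics/w2.png

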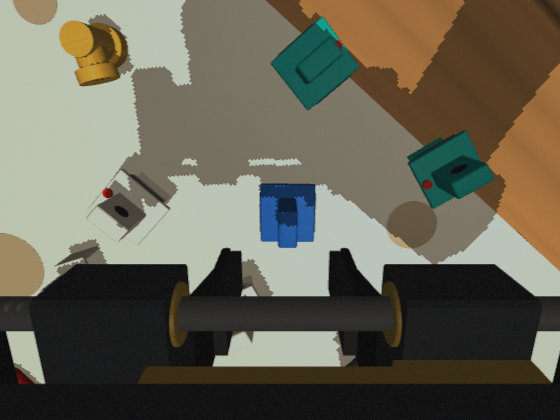

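Plate at columns 260–315, rows 184–241, tab centred at column 287, as predicted. The descent goes to TCP z = 0.106, with the fingertips 3 mm above the plate.

Emit:
jog_arm(rows=[[[0.001, 0.001, 0.025, 0], [0, 0, 0.025, 0], [0, 0, 0.02, 0], [0, 0, 0.01, 0], [0, 0, 0.0055, 0], [0, 0, 0, 0], [0, 0, 0, 0]]])

```text
time_s: 5.38
tcp_pos: [0.4679, -0.1394, 0.1055]
ee_rot: [[-0.768, -0.64, 0.002], [-0.64, 0.768, -0.0], [-0.001, -0.001, -1.0]]
wrist_force: [0.6, -0.4, -0.5]
gripper_width: 0.452
gripper_force: 0.0
```

Emit:
jog_arm(rows=[[[0, 0, 0, 0], [0, 0, 0, 0], [0, 0, 0, 0], [0, 0, 0, 0], [0, 0, 0, 0], [0, 0, 0, 0]]], claw=0)

```text
time_s: 6.12
tcp_pos: [0.4674, -0.1394, 0.1048]
ee_rot: [[-0.768, -0.64, 0.0], [-0.64, 0.768, -0.0], [0.0, -0.0, -1.0]]
wrist_force: [-0.2, 0.5, 0.9]
gripper_width: 0.132
gripper_force: 30.0
```

Emit:
jog_arm(rows=[[[0, 0, -0.02, 0], [0, 0, -0.045, 0], [0, 0, -0.045, 0], [0, 0, -0.045, 0], [0, 0, -0.04, 0], [0, 0, 0, -0.166], [0, 0, 0, -0.166], [0, 0, 0, -0.166], [0, 0, 0, -0.166], [0, 0, 0, -0.166], [-0.03, -0.011, 0, 0], [-0.03, -0.011, 0, 0], [-0.03, -0.011, 0, 0], [-0.03, -0.011, 0, 0], [-0.03, -0.011, 0, 0], [-0.032, -0.012, 0, 0], [0, 0, 0, 0], [0, 0, 0, 0], [0, 0, 0, 0]]])

```text
time_s: 8.5
tcp_pos: [0.5422, 0.0385, 0.2996]
ee_rot: [[-0.047, -0.999, -0.001], [-0.999, 0.047, -0.0], [0.0, 0.001, -1.0]]
wrist_force: [-0.8, -0.6, -0.8]
gripper_width: 0.135
gripper_force: 30.0
```

```bash
python3 - <<'E'
from h import *
import pickle
m=camera_model('wrist'); save('wrist','w3'); pickle.dump(m,open('w3.pkl','wb'))
s=sense(); pickle.dump(s,open('s3.pkl','wb')); print(s['time_s'],s['tcp_pos'],np.round(s['ee_rot'],3).tolist(),s['wrist_force'])
print(proj(m,(.5453,.1084,.08)))
E
```

```text
8.55 [0.5423043  0.0385452  0.29975716] [[-0.047, -0.999, -0.0], [-0.999, 0.047, -0.0], [0.0, 0.0, -1.0]] [ 0.27262003  0.73448078 -1.86802666]
(np.float64(284.1077954191142), np.float64(268.33636785599236))
```

View pics/w3.png

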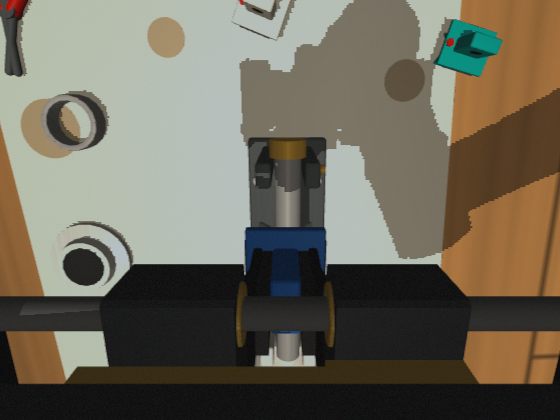

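In w3.png the pipe runs vertically at column 288 with its end cap at (288,148). The held clip hides the band, so I step to the other side to see it.

Emit:
jog_arm(rows=[[[-0.03, 0, 0, 0], [-0.04, 0, 0, 0], [-0.04, 0, 0, 0], [-0.02, 0, 0, 0], [0, 0, 0, 0], [0, 0, 0, 0], [0, 0, 0, 0]]])

```text
time_s: 9.43
tcp_pos: [0.5486, 0.1682, 0.2999]
ee_rot: [[-0.047, -0.999, -0.0], [-0.999, 0.047, -0.0], [0.0, 0.0, -1.0]]
wrist_force: [-0.0, -0.8, -1.0]
gripper_width: 0.135
gripper_force: 30.0
```

```bash
python3 - <<'E'
from h import *
import pickle
m=camera_model('wrist'); save('wrist','w4'); pickle.dump(m,open('w4.pkl','wb'))
s=sense(); print(s['time_s'],s['tcp_pos'],np.round(s['ee_rot'],3).tolist(),s['wrist_force'])
print(proj(m,(.5453,.1084,.08)))
im=cv2.imread('pics/w4.png');h=cv2.cvtColor(im,cv2.COLOR_BGR2HSV)
k=cv2.inRange(h,(20,150,60),(35,255,255)); k[:,:230]=0;k[:,340:]=0;k[270:]=0
n,_,st,ce=cv2.connectedComponentsWithStats(k); print([(st[i].tolist(),ce[i].round(1)) for i in range(1,n) if st[i,4]>40])
E
```

```text
9.475 [0.54866219 0.1682771  0.29985433] [[-0.047, -0.999, -0.0], [-0.999, 0.047, -0.0], [0.0, 0.0, -1.0]] [-0.34384364 -1.19620629 -2.09619819]
(np.float64(284.5264072275893), np.float64(122.25737611864069))
[([274, 87, 29, 54, 1533], array([288.2, 113.2]))]
```

View pics/w4.png

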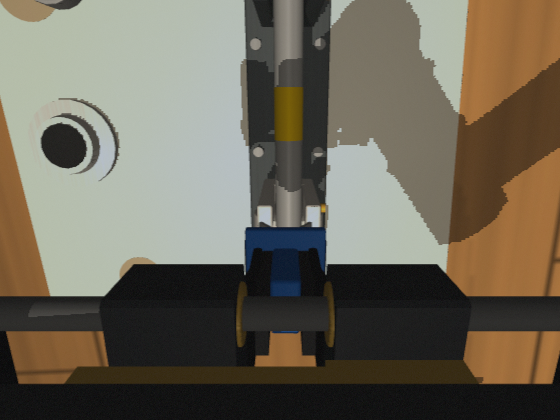

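Band in w4.png: columns 274–303, rows 87–141, in line with the tool.

```bash
python3 - <<'E'
from h import *
import pickle
S,D,W,V=[pickle.load(open(c+'.pkl','rb')) for c in('scene','side','w4','w3')]
im=cv2.imread('pics/w4.png');
# pipe edges, per row
for n,rows,mm in(('w4',(20,50,80,100,120,135,165),W),('w3',(180,200,215),V)):
    g=cv2.imread(f'pics/{n}.png'); h=cv2.cvtColor(g,cv2.COLOR_BGR2GRAY).astype(float)
    for r in rows:
        d=np.diff(cv2.GaussianBlur(h,(3,3),0)[r,262:314]); i=262+.5+np.argmax(np.abs(d[:26])); j=262+26.5+np.argmax(np.abs(d[26:])); print(n,r,i,j,(i+j)/2+.0,[atz(mm,(i+j)/2,r,z)[:2].round(4).tolist() for z in(.07,.09)])
a=ray(W,288.2,113.2)
print(tri(a,ray(S,330.9,151.9)),tri(a,ray(D,254.5,153.7)))
for z in(.063,.083,.103): print(z,[atz(W,288.2,v,z).round(4)[1] for v in(86.5,113.2,140.5)])
E
```

```text
w4 20 271.5 302.5 287.0 [[0.5397, 0.0314], [0.54, 0.035]]
w4 50 274.5 301.5 288.0 [[0.5399, 0.0531], [0.5402, 0.0553]]
w4 80 274.5 301.5 288.0 [[0.5409, 0.0757], [0.5411, 0.0765]]
w4 100 274.5 302.5 288.5 [[0.5412, 0.0913], [0.5414, 0.0911]]
w4 120 273.5 302.5 288.0 [[0.5424, 0.1073], [0.5425, 0.1062]]
w4 135 274.5 301.5 288.0 [[0.5429, 0.1197], [0.543, 0.1178]]
w4 165 275.5 300.5 288.0 [[0.544, 0.1452], [0.544, 0.1418]]
w3 180 271.5 299.5 285.5 [[0.5403, 0.0287], [0.5402, 0.0244]]
w3 200 275.5 299.5 287.5 [[0.5394, 0.0469], [0.5393, 0.0415]]
w3 215 275.5 299.5 287.5 [[0.54, 0.0609], [0.5399, 0.0546]]
[0.54494717 0.10282475 0.09438269] [0.54314299 0.10065391 0.09537051]
0.063 [np.float64(0.0805), np.float64(0.1021), np.float64(0.125)]
0.083 [np.float64(0.081), np.float64(0.1013), np.float64(0.1229)]
0.103 [np.float64(0.0815), np.float64(0.1005), np.float64(0.1207)]
```

```bash
python3 - <<'E'
from h import *
import pickle
W=pickle.load(open('w4.pkl','rb')); T=np.array([.54866,.16828,.29985]); R=np.array([[-.047,-.999,0],[-.999,.047,0],[0,0,-1]])
for p in((.021,-.019,.072),(.021,.019,.072),(.012,-.006,.038),(.012,.006,.038)): print(p,np.round(proj(W,T+R@np.array(p)),1))
print((np.array(W['eye'])-T)@R, )
g=cv2.cvtColor(cv2.imread('pics/w4.png'),cv2.COLOR_BGR2HSV)
for r in(231,234,238): 
    k=np.where(cv2.inRange(g,(105,100,30),(130,255,255))[r,220:350])[0]+220; print(r,k.min(),k.max())
k=np.where(cv2.inRange(g,(105,100,30),(130,255,255))[:,255:320].any(1))[0]; print(k.min(),k.max())
E
```

```text
(0.021, -0.019, 0.072) [242.  228.6]
(0.021, 0.019, 0.072) [324.  228.6]
(0.012, -0.006, 0.038) [266.9 280.5]
(0.012, 0.006, 0.038) [298.2 280.5]
[ 0.07937015  0.00093135 -0.09214546]
231 246 325
234 246 324
238 246 324
227 332
```

Emit:
jog_arm(rows=[[[0.033, 0.001, 0.02, 0], [0.034, 0.001, 0.02, 0], [0, 0, 0.02, 0], [0, 0, 0.015, 0], [0, 0, 0.008, 0], [0, 0, 0, 0], [0, 0, 0, 0], [0, 0, 0, 0]]])

```text
time_s: 10.48
tcp_pos: [0.5439, 0.1027, 0.2174]
ee_rot: [[-0.046, -0.999, 0.001], [-0.999, 0.046, 0.001], [-0.001, -0.001, -1.0]]
wrist_force: [-0.0, 0.1, -1.3]
gripper_width: 0.135
gripper_force: 30.0
```

```bash
python3 - <<'E'
from h import *
s=sense(); print(s['time_s'],s['tcp_pos'],s['wrist_force'],s['moment'])
a=save('scene','s5');b=save('side','d5')
f=lambda im,x,y:cv2.resize(im[y-45:y+45,x-45:x+45,::-1],(400,400),interpolation=cv2.INTER_CUBIC)
cv2.imwrite('pics/c5.png',np.hstack([f(a,330,148),f(b,255,150)]))
E
```

```text
10.475 [0.54389561 0.10267853 0.21739539] [-0.02455645  0.07899353 -1.33956833] [ 0.11151213 -0.07805971  0.03574523]
```

View pics/c5.png

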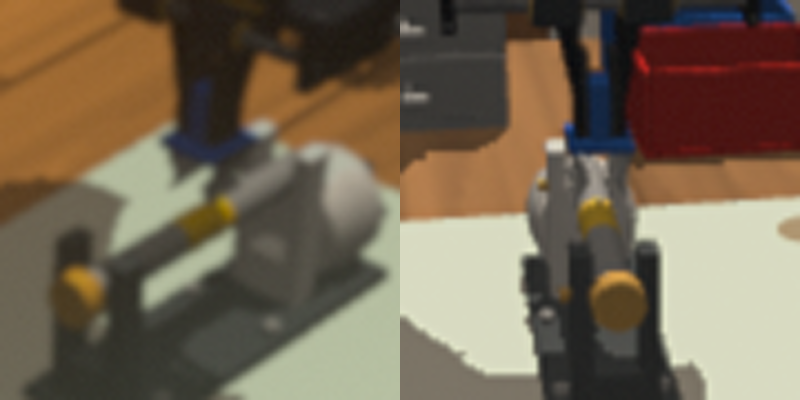

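The clip hangs level above the band in both views. I descend in small feeling steps.

Emit:
jog_arm(rows=[[[0.001, 0, 0.005, 0], [0, 0, 0.005, 0], [0, 0, 0.004, 0], [0, 0, 0.002, 0], [0, 0, 0.001, 0], [0, 0, 0, 0], [0, 0, 0, 0]]])

```text
time_s: 11.45
tcp_pos: [0.5436, 0.1014, 0.1999]
ee_rot: [[-0.046, -0.999, 0.0], [-0.999, 0.046, 0.0], [-0.0, -0.0, -1.0]]
wrist_force: [-0.1, -0.5, -0.8]
gripper_width: 0.136
gripper_force: 30.0
```

Emit:
jog_arm(rows=[[[0, 0, 0.001, 0], [0, 0, 0.001, 0], [0, 0, 0.001, 0], [0, 0, 0.001, 0], [0, 0, 0, 0]]])

```text
time_s: 12.08
tcp_pos: [0.5435, 0.1013, 0.1956]
ee_rot: [[-0.046, -0.999, -0.0], [-0.999, 0.046, -0.0], [0.0, 0.0, -1.0]]
wrist_force: [-0.3, -0.5, -1.0]
gripper_width: 0.135
gripper_force: 30.0
```

Emit:
jog_arm(rows=[[[0, 0, 0.001, 0], [0, 0, 0.001, 0], [0, 0, 0.001, 0], [0, 0, 0, 0]]])

```text
time_s: 12.58
tcp_pos: [0.5434, 0.1013, 0.1926]
ee_rot: [[-0.046, -0.999, -0.0], [-0.999, 0.046, -0.0], [0.0, 0.0, -1.0]]
wrist_force: [-0.5, 0.1, -0.4]
gripper_width: 0.136
gripper_force: 30.0
```

Emit:
jog_arm(rows=[[[0, 0, 0.001, 0], [0, 0, 0.001, 0], [0, 0, 0.001, 0], [0, 0, 0, 0]]])

```text
time_s: 13.08
tcp_pos: [0.5435, 0.1013, 0.1909]
ee_rot: [[-0.045, -0.999, 0.0], [-0.999, 0.045, -0.0], [0.0, -0.0, -1.0]]
wrist_force: [-3.5, -0.1, 7.0]
gripper_width: 0.135
gripper_force: 30.0
```

Emit:
jog_arm(rows=[[[0, 0, 0.001, 0], [0, 0, 0.001, 0], [0, 0, 0, 0]]])

```text
time_s: 13.45
tcp_pos: [0.5439, 0.1014, 0.19]
ee_rot: [[-0.045, -0.999, 0.002], [-0.999, 0.045, -0.0], [0.0, -0.002, -1.0]]
wrist_force: [-4.5, -1.0, 11.7]
gripper_width: 0.137
gripper_force: 30.0
```

Contact felt at about TCP z = 0.1915, with a side force of -4.5 N in x. I shift 1 mm toward tool +y to centre it.

Emit:
jog_arm(rows=[[[0, 0.001, 0, 0], [0, 0, 0, 0]]])

```text
time_s: 13.7
tcp_pos: [0.5434, 0.1014, 0.19]
ee_rot: [[-0.045, -0.999, 0.003], [-0.999, 0.045, -0.0], [-0.0, -0.003, -1.0]]
wrist_force: [-2.3, -0.4, 9.7]
gripper_width: 0.135
gripper_force: 30.0
```

Emit:
jog_arm(rows=[[[0, 0, 0.001, 0], [0, 0, 0, 0]]])

```text
time_s: 13.95
tcp_pos: [0.5435, 0.1014, 0.1895]
ee_rot: [[-0.045, -0.999, 0.004], [-0.999, 0.045, 0.0], [-0.0, -0.004, -1.0]]
wrist_force: [-3.4, -1.2, 11.7]
gripper_width: 0.136
gripper_force: 30.0
```

Emit:
jog_arm(rows=[[[0, 0.001, 0, 0], [0, 0, 0.001, 0], [0, 0, 0, 0]]])

```text
time_s: 14.32
tcp_pos: [0.5431, 0.1016, 0.1888]
ee_rot: [[-0.045, -0.999, 0.005], [-0.999, 0.045, 0.0], [-0.001, -0.005, -1.0]]
wrist_force: [-1.9, -1.7, 11.2]
gripper_width: 0.138
gripper_force: 30.0
```

Emit:
jog_arm(rows=[[[0, 0, 0.001, 0], [0, 0, 0, 0]]])

```text
time_s: 14.58
tcp_pos: [0.5431, 0.1017, 0.1876]
ee_rot: [[-0.045, -0.999, 0.005], [-0.999, 0.045, 0.001], [-0.001, -0.005, -1.0]]
wrist_force: [-1.8, -1.1, 10.5]
gripper_width: 0.132
gripper_force: 30.0
```

Emit:
jog_arm(rows=[[[0, 0, 0.001, 0], [0, 0, 0.001, 0], [0, 0, 0, 0]]])

```text
time_s: 14.95
tcp_pos: [0.5429, 0.1018, 0.1847]
ee_rot: [[-0.045, -0.999, 0.004], [-0.999, 0.045, 0.001], [-0.001, -0.004, -1.0]]
wrist_force: [-1.8, 0.5, 6.6]
gripper_width: 0.136
gripper_force: 30.0
```

Emit:
jog_arm(rows=[[[0, 0.0005, 0.001, 0], [0, 0, 0.001, 0], [0, 0, 0, 0]]])

```text
time_s: 15.32
tcp_pos: [0.5421, 0.1019, 0.1812]
ee_rot: [[-0.046, -0.999, 0.003], [-0.999, 0.046, 0.001], [-0.001, -0.003, -1.0]]
wrist_force: [2.6, -0.1, 1.5]
gripper_width: 0.136
gripper_force: 30.0
```

Emit:
jog_arm(rows=[[[0, 0, 0.001, 0], [0, 0, 0, 0]]])

```text
time_s: 15.58
tcp_pos: [0.5417, 0.1018, 0.1795]
ee_rot: [[-0.046, -0.999, 0.001], [-0.999, 0.046, 0.001], [-0.001, -0.001, -1.0]]
wrist_force: [4.5, -0.2, 0.1]
gripper_width: 0.14
gripper_force: 30.0
```

The push fell away, so the arms are past the widest point. I relieve the sideways force and go on down.

Emit:
jog_arm(rows=[[[0, -0.001, 0.001, 0], [0, 0, 0.001, 0], [0, 0, 0, 0]]])

```text
time_s: 15.95
tcp_pos: [0.5419, 0.1014, 0.1771]
ee_rot: [[-0.046, -0.999, -0.001], [-0.999, 0.046, -0.0], [0.0, 0.001, -1.0]]
wrist_force: [3.8, 1.0, -3.8]
gripper_width: 0.135
gripper_force: 30.0
```

Emit:
jog_arm(rows=[[[0, 0, 0.001, 0], [0, 0, 0, 0]]])

```text
time_s: 16.2
tcp_pos: [0.5419, 0.1013, 0.1765]
ee_rot: [[-0.046, -0.999, -0.001], [-0.999, 0.046, -0.0], [0.0, 0.001, -1.0]]
wrist_force: [3.9, -0.2, -2.6]
gripper_width: 0.134
gripper_force: 30.0
```

Emit:
jog_arm(rows=[[[0, 0, 0.001, 0], [0, 0, 0, 0]]])

```text
time_s: 16.45
tcp_pos: [0.5421, 0.1013, 0.1759]
ee_rot: [[-0.046, -0.999, 0.0], [-0.999, 0.046, -0.0], [0.0, -0.0, -1.0]]
wrist_force: [3.3, 0.1, -1.1]
gripper_width: 0.136
gripper_force: 30.0
```

Emit:
jog_arm(rows=[[[0, -0.0005, 0.001, 0], [0, 0, 0, 0]]])

```text
time_s: 16.7
tcp_pos: [0.5427, 0.1013, 0.1754]
ee_rot: [[-0.046, -0.999, 0.001], [-0.999, 0.046, -0.0], [0.0, -0.001, -1.0]]
wrist_force: [2.3, -0.6, 2.7]
gripper_width: 0.134
gripper_force: 30.0
```

Emit:
jog_arm(rows=[[[0, 0, 0.001, 0], [0, 0, 0, 0]]])

```text
time_s: 16.95
tcp_pos: [0.5428, 0.1013, 0.1753]
ee_rot: [[-0.045, -0.999, 0.001], [-0.999, 0.045, -0.0], [0.0, -0.001, -1.0]]
wrist_force: [-0.7, -1.1, 8.9]
gripper_width: 0.139
gripper_force: 30.0
```

Emit:
jog_arm(rows=[[[0, 0, 0.001, 0], [0, 0, 0, 0]]])

```text
time_s: 17.2
tcp_pos: [0.5428, 0.1013, 0.1752]
ee_rot: [[-0.045, -0.999, 0.001], [-0.999, 0.045, -0.0], [0.0, -0.001, -1.0]]
wrist_force: [-2.1, -1.4, 12.4]
gripper_width: 0.134
gripper_force: 30.0
```

It is home: 16.3 mm after first touch, and the force rises without travel. I relax the push, open and retreat upward.

Emit:
jog_arm(rows=[[[0, 0, -0.001, 0], [0, 0, -0.001, 0], [0, 0, 0, 0]]])

```text
time_s: 17.58
tcp_pos: [0.5428, 0.1013, 0.1753]
ee_rot: [[-0.046, -0.999, 0.001], [-0.999, 0.046, -0.0], [0.0, -0.001, -1.0]]
wrist_force: [2.6, -1.2, 5.6]
gripper_width: 0.137
gripper_force: 30.0
```

Emit:
jog_arm(rows=[[[0, 0, 0, 0], [0, 0, 0, 0], [0, 0, 0, 0], [0, 0, 0, 0]]], claw=0.45)

```text
time_s: 18.08
tcp_pos: [0.5423, 0.1014, 0.1743]
ee_rot: [[-0.046, -0.999, -0.001], [-0.999, 0.046, -0.0], [0.0, 0.001, -1.0]]
wrist_force: [-0.7, 1.1, 0.9]
gripper_width: 0.427
gripper_force: 0.0
```

Emit:
jog_arm(rows=[[[0, 0, -0.005, 0], [0, 0, -0.01, 0], [0, 0, -0.02, 0], [0, 0, -0.03, 0], [0, 0, -0.03, 0], [0, 0, -0.03, 0], [-0.04, 0, 0, 0], [-0.04, 0, 0, 0], [-0.04, 0, 0, 0], [0, 0, 0, 0], [0, 0, 0, 0], [0, 0, 0, 0]]])

```text
time_s: 19.58
tcp_pos: [0.548, 0.2203, 0.3002]
ee_rot: [[-0.047, -0.999, 0.0], [-0.999, 0.047, 0.0], [-0.0, -0.0, -1.0]]
wrist_force: [-0.8, -0.3, 0.1]
gripper_width: 0.449
gripper_force: 0.0
```

```bash
python3 - <<'E'
from h import *
s=sense(); print(s['time_s'],s['tcp_pos'],s['wrist_force'],s['moment'])
m=camera_model('wrist'); w=save('wrist','w6'); b=save('side','d6'); a=save('scene','s6')
u,v=map(int,proj(m,(.542,.101,.12))); print(u,v); v=max(v,60); u=max(80,u)
f=lambda im,x,y,r:cv2.resize(im[y-r:y+r,x-r:x+r,::-1],(266,400),interpolation=cv2.INTER_CUBIC)
g=lambda im,x,y,h:cv2.resize(im[y-h:y+h,x-h*2//3:x+h*2//3,::-1],(266,400),interpolation=cv2.INTER_CUBIC)
cv2.imwrite('pics/c6.png',np.hstack([g(w,u,v,60),g(b,255,150,42),g(a,330,148,42)]))
E
```

```text
19.575 [0.54803325 0.22034467 0.30016532] [-0.84820063 -0.28615036  0.09650135] [ 0.06769366 -0.03875985 -0.034339  ]
284 34
```

View pics/c6.png

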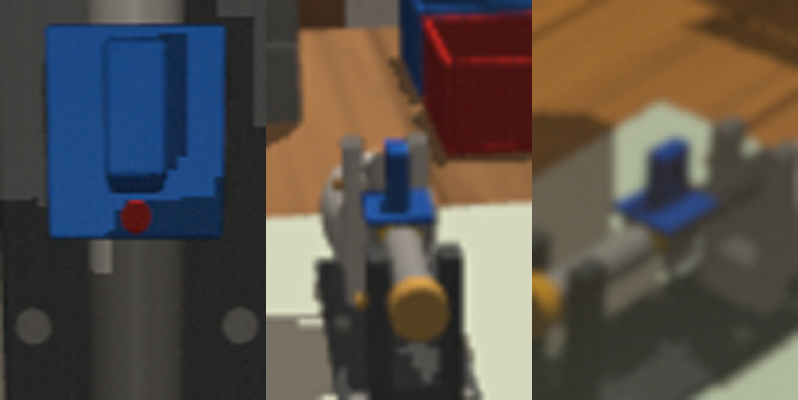

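The clip sits upright on the pipe and covers the band, with no yellow showing at either end in the wrist view. The pin head is at crop (135,215). I check how proud it is from two views, by numbers only.

Emit:
jog_arm(rows=[[[0.015, 0.04, 0, 0], [0.015, 0.04, 0, 0], [0, 0, 0, 0], [0, 0, 0, 0], [0, 0, 0, 0]]])

```text
time_s: 20.35
tcp_pos: [0.4676, 0.1953, 0.2997]
ee_rot: [[-0.046, -0.999, 0.0], [-0.999, 0.046, 0.0], [-0.0, -0.0, -1.0]]
wrist_force: [-0.3, -0.3, -0.7]
gripper_width: 0.454
gripper_force: 0.0
```

```bash
cat > pin.py <<'E'
from h import *
import pickle,sys
n=sys.argv[1]; m=camera_model('wrist'); im=save('wrist',n); h=cv2.cvtColor(im,cv2.COLOR_RGB2HSV)
u,v=map(int,proj(m,(.542,.101,.11))); r=60
bx=np.zeros(h.shape[:2],np.uint8); bx[max(0,v-r):v+r,u-r:u+r]=255
R=(cv2.inRange(h,(0,120,50),(8,255,255))|cv2.inRange(h,(172,120,50),(180,255,255)))&bx
B=(cv2.inRange(h,(105,100,30),(130,255,255)))&bx
p=np.argwhere(R)[:,::-1]; c=p.mean(0); q=np.argwhere(B|R)[:,::-1].astype(np.float32)
bl=q[np.argmax(q[:,1]*2-q[:,0])]; br=q[np.argmax(q[:,1]*2+q[:,0])]
print(len(p),c,p.min(0),p.max(0),bl,br,(u,v)); pickle.dump((m,c,bl,br),open(n+'.pkl','wb'))
E
python3 pin.py p1
```

```text
68 [176.64705882 106.48529412] [172 103] [181 110] [154. 111.] [204. 111.] (173, 80)
```

Emit:
jog_arm(rows=[[[0, -0.04, 0, 0], [0, -0.04, 0, 0], [0, -0.04, 0, 0], [0, -0.04, 0, 0], [0, 0, 0, 0], [0, 0, 0, 0], [0, 0, 0, 0]]])

```text
time_s: 21.28
tcp_pos: [0.626, 0.1878, 0.3]
ee_rot: [[-0.045, -0.999, -0.0], [-0.999, 0.045, 0.0], [-0.0, 0.0, -1.0]]
wrist_force: [-0.2, 0.3, -0.2]
gripper_width: 0.452
gripper_force: 0.0
```

```bash
python3 pin.py p2; python3 - <<'E'
from h import *
import pickle
a,b=[pickle.load(open(n+'.pkl','rb')) for n in('p1','p2')]
for i in(1,2,3): print(tri(ray(a[0],*a[i]),ray(b[0],*b[i])).round(4))
E
```

```text
66 [392.98484848 106.74242424] [389 103] [397 111] [366. 112.] [415. 111.] (395, 80)
[0.5427 0.1189 0.1071]
[0.5614 0.1217 0.1023]
[0.5243 0.1231 0.1009]
```

The pin head is about 4–5 mm above the plate top (z 0.107 against 0.102), and the clip centre is at y = 0.101, on the band.

```bash
python3 -c "
from station import *
print(finish_job())"
```

```text
the job is handed in; nothing more can be done
None
```

I pushed the blue clip fully home on the pipe, centred on the yellow band, with its tell-tale pin up about 4–5 mm; I then released it and handed the job in, with no verdict shown.

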